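# Set out the paint pots in mirrored order for the craft table

## Robot

A 7-joint arm with a two-finger parallel gripper is mounted at the origin on the work surface. World frame = base frame: x ahead of the robot, y to its left, z up, the work surface at z = 0. Lengths are in m, angles in rad, forces in N, time in s.
With the tool pointing down it reaches from about 0.4 to 0.9 m from the base axis. Payload 5.6 kg.
Tool frame: the origin (TCP) lies midway between the tips of the shut fingers; the grasp point (between the pads) lies 19 mm behind it; z points along the fingers, y is the line along which they close (so a half turn about z gives the same grasp; the last joint's range is limited). The gripper opens to 92 mm and grips with 3 to 60 N. Pads are 20 mm wide; open, the fingers measure 128 mm over their backs; the gripper's body (75 mm by 189 mm) begins 69 mm behind the grasp point.
Start: joints at [-1.3, 0.468, -0.012, 1.603, 0.006, 1.071, -0.056], TCP at [0.201, 0.618, 0.215] pointing down, gripper open.
Joint ranges: [-2.53, 2.53], [-0.31, 2.02], [-1.57, 1.55], [0.28, 2.44], [-1.29, 4.43], [0.15, 1.84], [-2.92, 2.92]. Speed limits (rad/s): [2.57, 2.57, 3.14, 3.14, 3.14, 3.14, 3.14].

## Interface

Orientations are given as a unit quaternion [w, x, y, z].
In Python, from cell import ctrl, claw, planner, eyes, workorder, read_time_s, read_joint_pos, read_qvel, read_joint_efforts, read_tcp_pos, read_tool_rot, read_wrist_force, read_torque, read_gripper_width, read_grip_force gives the robot as it stands. The module is installed in compiled form; this text tells all that it offers. Calls block until the motion is done:
- ctrl.move_ptp(position, orientation): joint-space move of the TCP to a pose.
- ctrl.move_straight(position, orientation=None, speed=0.15): straight line of the TCP; orientation=None keeps the orientation; speed is the mean speed in m/s.
- ctrl.movej(angles): joint-space move.
- claw.set_gripper(opening): opening from 0.0 (shut) to 1.0 (fully open); the grip force is fixed at half the most; returns when the fingers have stopped.
- ctrl.hold(seconds).
- planner.ik(position, orientation): joint angles nearest the present ones, or None.
- eyes.snapshot(name): name is "side" or "top" or "wrist"; returns the picture (480x640x3 uint8, red, green, blue); there is no depth.
- eyes.camera_info(name): a dict with "mtx" (3x3 intrinsics, pixels), "world_to_cam" (4x4, takes a point from world to camera coordinates). Camera axes: x right, y down, z forward; pixel columns grow to the right and rows downward; lengths in m; the calibration is good to about 2 mm. A picture is of the moment at which its call begins: read the wrist's pose just before it. camera_info takes no time and is no camera call; for the wrist camera it gives the pose at the moment of the call.
A pose or a line that the arm cannot do raises ctrl.Unreachable and nothing moves.
- workorder.finish_job(): hands the job in; it is judged then, once.
Readings, each from a call of its own:
- read_time_s(): time.
- read_joint_pos(): joint angles.
- read_qvel(): joint speeds.
- read_joint_efforts(): joint torques, N m.
- read_tcp_pos(): TCP position.
- read_tool_rot(): TCP orientation.
- read_wrist_force(): force on the tool from outside, world axes, zero at the start.
- read_torque(): the same for the moment, N m.
- read_gripper_width(): opening from 0.0 (shut) to 1.0 (fully open).
- read_grip_force(): force on a finger pad.
Only numpy, scipy, OpenCV 4.12 (cv2) and the standard library are available. Lean on these libraries where they do the work, as an engineer would, in place of code of your own. Each camera call takes 0.05 s, during which the arm holds its last target. There are 200 camera calls.

## Task

Move all four paint pots from the grey carry tray into the wells of the dark wooden rack in reverse order, so that people sitting opposite read the row as you do now: the pot that stood at the tray's left end goes to the rack's right end, and so on, one pot per well. Set each pot down upright and fully in its well without dropping or tipping it, and leave the mug, glue bottle and tape roll alone.

Things in the scene. Friction and masses are not known exactly. Their poses are not given: they have to be found in the camera images.
- tray: Grey plastic carry tray, fixed for the job: flat, 78 x 300 mm, 8 mm thick, with a lip 14 mm high at each short end. Origin: centre of its underside. Its long side (own y) runs roughly left-right, turned at most 12 degrees, +y towards the robot's left. Four places in a row at own y = +102, +34, -34, -102 mm, x = 0. It may be the near or the far one of the two racks.
- rack: Dark wooden table rack, fixed: block 84 x 290 mm, 18 mm high, with four round cork-floored wells 58 mm wide and 10 mm deep (well floor 8 mm above its underside) in a row at own y = +102, +34, -34, -102 mm, x = 0. Origin: centre of its underside; own y runs roughly left-right, turned at most 12 degrees, +y towards the robot's left. All wells start empty.
- pot_red: Loose closed paint pot with red cap and red band on white: upright cylinder 42 mm in diameter, 66 mm tall, about 60 to 130 g, starts standing on the red coaster. Origin: centre of its underside, z up along its axis.
- pot_yellow: Loose closed paint pot with yellow cap and yellow band on white: upright cylinder 42 mm in diameter, 66 mm tall, about 60 to 130 g, starts standing on the yellow coaster. Origin: centre of its underside, z up along its axis.
- pot_blue: Loose closed paint pot with blue cap and blue band on white: upright cylinder 42 mm in diameter, 66 mm tall, about 60 to 130 g, starts standing on the blue coaster. Origin: centre of its underside, z up along its axis.
- pot_green: Loose closed paint pot with green cap and green band on white: upright cylinder 42 mm in diameter, 66 mm tall, about 60 to 130 g, starts standing on the green coaster. Origin: centre of its underside, z up along its axis.
- coaster_red: Red round coaster fixed on one of the tray's four places (which one differs each time), 58 mm wide, raised rim 9 mm high and 4 mm thick, inner floor 4 mm above its underside. Origin: centre of its underside. It stays put and marks where the red pot stood.
- coaster_yellow: Yellow round coaster fixed on one of the tray's four places (which one differs each time), 58 mm wide, raised rim 9 mm high and 4 mm thick, inner floor 4 mm above its underside. Origin: centre of its underside. It stays put and marks where the yellow pot stood.
- coaster_blue: Blue round coaster fixed on one of the tray's four places (which one differs each time), 58 mm wide, raised rim 9 mm high and 4 mm thick, inner floor 4 mm above its underside. Origin: centre of its underside. It stays put and marks where the blue pot stood.
- coaster_green: Green round coaster fixed on one of the tray's four places (which one differs each time), 58 mm wide, raised rim 9 mm high and 4 mm thick, inner floor 4 mm above its underside. Origin: centre of its underside. It stays put and marks where the green pot stood.
- mug: Bystander: white mug, 76 mm wide, 85 mm tall, loose, beside the work. Origin: centre of its underside.
- glue: Bystander: yellow glue bottle with orange cap, 52 mm wide, 115 mm tall, loose, beside the work. Origin: centre of its underside.
- tape: Bystander: brown tape roll lying flat, 84 mm wide, 24 mm high, loose, on the right. Origin: centre of its underside.

How it is judged:
At the end, for the whole second after the job is handed in: Each pot stands in the rack well that mirrors its coaster's place (coaster at tray y = v, pot at rack y = -v), within 11 mm of the well centre along each rack axis, base within 4 mm of the well floor, tilt under 0.1 rad, slower than 0.02 m/s, out of the fingers (((y of coaster_red in the frame of tray between 0.082 and 0.122 m and y of pot_red in the frame of rack between -0.113 and -0.091 m) or (y of coaster_red in the frame of tray between 0.014 and 0.054 m and y of pot_red in the frame of rack between -0.045 and -0.023 m) or (y of coaster_red in the frame of tray between -0.054 and -0.014 m and y of pot_red in the frame of rack between 0.023 and 0.045 m) or (y of coaster_red in the frame of tray between -0.122 and -0.082 m and y of pot_red in the frame of rack between 0.091 and 0.113 m)) and x of pot_red in the frame of rack between -0.011 and 0.011 m and z of pot_red in the frame of rack between 0.004 and 0.012 m and angle between each of pot_red, pot_yellow, pot_blue, pot_green's own z axis and vertical below 0.1 rad and linear speed of each of pot_red, pot_yellow, pot_blue, pot_green below 0.02 m/s and contact force between each of pot_red, pot_yellow, pot_blue, pot_green and the fingers below 0.05 N and ((y of coaster_yellow in the frame of tray between 0.082 and 0.122 m and y of pot_yellow in the frame of rack between -0.113 and -0.091 m) or (y of coaster_yellow in the frame of tray between 0.014 and 0.054 m and y of pot_yellow in the frame of rack between -0.045 and -0.023 m) or (y of coaster_yellow in the frame of tray between -0.054 and -0.014 m and y of pot_yellow in the frame of rack between 0.023 and 0.045 m) or (y of coaster_yellow in the frame of tray between -0.122 and -0.082 m and y of pot_yellow in the frame of rack between 0.091 and 0.113 m)) and x of pot_yellow in the frame of rack between -0.011 and 0.011 m and z of pot_yellow in the frame of rack between 0.004 and 0.012 m and ((y of coaster_blue in the frame of tray between 0.082 and 0.122 m and y of pot_blue in the frame of rack between -0.113 and -0.091 m) or (y of coaster_blue in the frame of tray between 0.014 and 0.054 m and y of pot_blue in the frame of rack between -0.045 and -0.023 m) or (y of coaster_blue in the frame of tray between -0.054 and -0.014 m and y of pot_blue in the frame of rack between 0.023 and 0.045 m) or (y of coaster_blue in the frame of tray between -0.122 and -0.082 m and y of pot_blue in the frame of rack between 0.091 and 0.113 m)) and x of pot_blue in the frame of rack between -0.011 and 0.011 m and z of pot_blue in the frame of rack between 0.004 and 0.012 m and ((y of coaster_green in the frame of tray between 0.082 and 0.122 m and y of pot_green in the frame of rack between -0.113 and -0.091 m) or (y of coaster_green in the frame of tray between 0.014 and 0.054 m and y of pot_green in the frame of rack between -0.045 and -0.023 m) or (y of coaster_green in the frame of tray between -0.054 and -0.014 m and y of pot_green in the frame of rack between 0.023 and 0.045 m) or (y of coaster_green in the frame of tray between -0.122 and -0.082 m and y of pot_green in the frame of rack between 0.091 and 0.113 m)) and x of pot_green in the frame of rack between -0.011 and 0.011 m and z of pot_green in the frame of rack between 0.004 and 0.012 m); the robot touches nothing.
It fails at once if a paint pot is tipped by more than about 30 degrees (angle between any of pot_red, pot_yellow, pot_blue, pot_green's own z axis and vertical above 0.52 rad).
It fails at once if a paint pot is dropped (falls freely by more than about 2 cm: faster than 0.6 m/s while not in the fingers) ((contact force between pot_red and the fingers below 0.01 N and linear speed of pot_red above 0.6 m/s) or (contact force between pot_yellow and the fingers below 0.01 N and linear speed of pot_yellow above 0.6 m/s) or (contact force between pot_blue and the fingers below 0.01 N and linear speed of pot_blue above 0.6 m/s) or (contact force between pot_green and the fingers below 0.01 N and linear speed of pot_green above 0.6 m/s)).
It fails at once if the mug, glue bottle or tape roll is pushed more than 20 mm or tipped by more than about 20 degrees (distance of any of mug, glue, tape from where it was at the start of the episode above 0.02 m or angle between any of mug, glue, tape's own z axis and vertical above 0.35 rad).
It also fails if it takes over 112 s, if anything falls off the work surface, if the arm or the gripper's body presses on something with over 40 N, if the wrist force passes 120 N, or if a joint passes its speed limit or range.

## Working session

There is one attempt and no reset: what is moved stays moved. The work goes in short steps, each a Python script; the robot and the scene stay as the last script left them, time stands still between calls to the robot, and variables do not carry over. Pictures are saved under pics/ and viewed, at most 14 in all, crops included, and the job is handed in when it is done.

```bash
mkdir -p pics; python3 - <<'E'
from cell import *
import cv2
for n in ("top","side"):
    cv2.imwrite(f"pics/{n}0.png",eyes.snapshot(n)[:,:,::-1]); i=eyes.camera_info(n); print(n,i["mtx"].tolist(),i["world_to_cam"].round(4).tolist())
print(read_time_s(),read_tool_rot())
E
```

```text
top [[579.796280991882, 0.0, 318.0603797684638], [0.0, 579.796280991882, 247.5611346761853], [0.0, 0.0, 1.0]] [[0.0085, -0.9999, 0.0086, -0.0051], [-0.9983, -0.009, -0.057, 0.5568], [0.0571, -0.0081, -0.9983, 1.1707], [0.0, 0.0, 0.0, 1.0]]
side [[535.5323042564061, 0.0, 314.75579530678357], [0.0, 535.5323042564061, 242.57113345354898], [0.0, 0.0, 1.0]] [[0.9398, -0.3413, 0.0175, -0.5483], [-0.1709, -0.5138, -0.8407, 0.1472], [0.2959, 0.7871, -0.5412, 1.1639], [0.0, 0.0, 0.0, 1.0]]
0.1 [-5.82199827e-05  1.56243562e-01  9.87718255e-01 -7.71286554e-04]
```

View pics/top0.png

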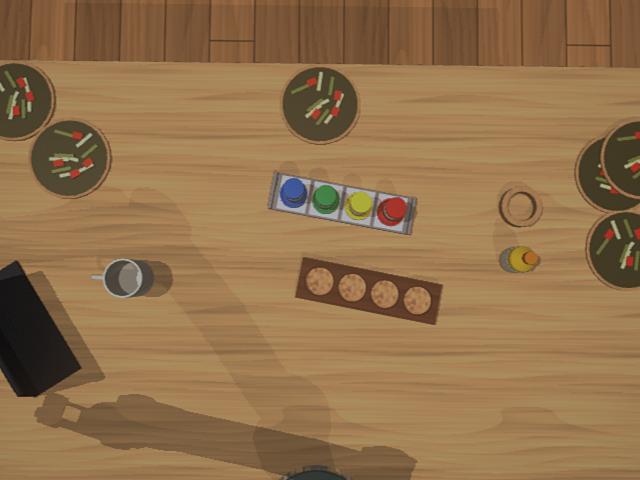

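View pics/side0.png

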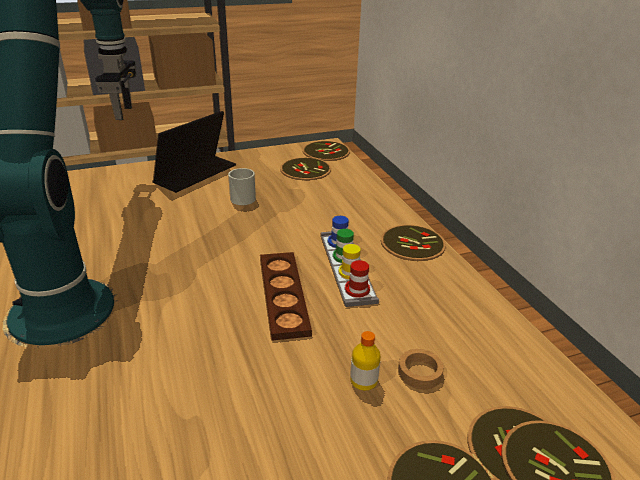

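The top view shows the tray at the far side, with pots from left to right: blue (293,192), green (326,198), yellow (360,205), red (394,211). The empty rack is nearer, with wells at (320,281), (352,288), (385,294) and (418,300). The mug is at (125,278), the glue at (520,260) and the tape at (520,206). All three are well clear. I'll enlarge the work area.

```bash
python3 - <<'E'
import cv2
a=cv2.imread("pics/top0.png")[165:330,255:455]
cv2.imwrite("pics/crop0.png",cv2.resize(a,None,fx=3.6,fy=3.6,interpolation=cv2.INTER_CUBIC))
E
```

```text
(no output)
```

View pics/crop0.png

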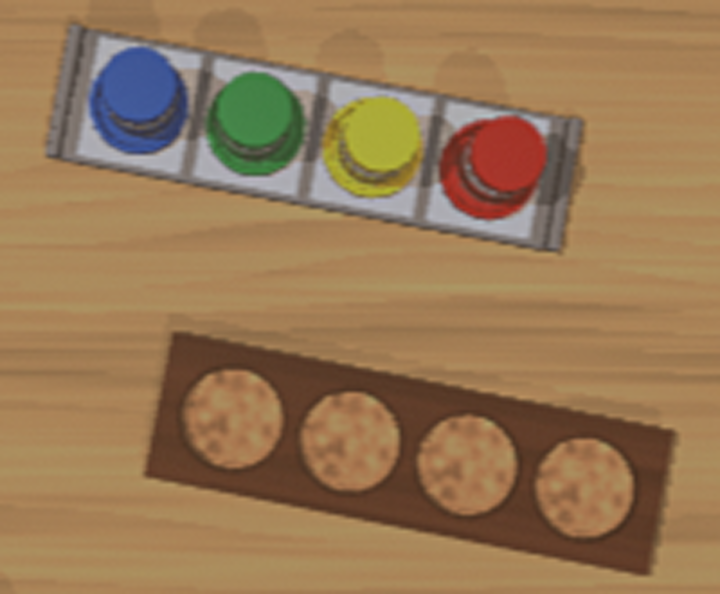

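```bash
cat > h.py <<'E'
import numpy as np
from cell import *
from scipy.spatial.transform import Rotation as R
I=eyes.camera_info("top")
def ray(uv,z,I=I):
    W=I["world_to_cam"]; d=W[:3,:3].T@np.linalg.solve(I["mtx"],[*uv,1]); c=-W[:3,:3].T@W[:3,3]
    return (c+d*(z-c[2])/d[2])[:2]
px=lambda p:((p[0]+.5)/3.6-.5+255,(p[1]+.5)/3.6-.5+165)
pots=np.array([ray(px(p),.078) for p in [(138,85),(256,109),(382,134),(509,154)]])  # blue green yellow red, left to right
wells=np.array([ray(px(p),.011) for p in [(233,418),(350,441),(467,465),(584,488)]])
def fit(P):   # row centre and +y direction, spaced 68 mm
    s=np.array([.102,.034,-.034,-.102]); c=P.mean(0); d=(s[:,None]*(P-c)).sum(0); d/=np.linalg.norm(d)
    return c,d,c+s[:,None]*d
rc,rd,rw=fit(wells); tc,td,tw=fit(pots)
def quat(d,sgn=1):  # fingers close across the row
    y=sgn*np.array([d[1],-d[0],0]); z=np.array([0,0,-1.]); m=np.c_[np.cross(y,z),y,z]
    q=R.from_matrix(m).as_quat(); return q[[3,0,1,2]]
E
python3 - <<'E'
from h import *
mm=lambda a:(a*1e3).round(1).tolist()
for P,F,d in((pots,tw,td),(wells,rw,rd)): print(mm(P),mm(P-F),np.linalg.norm(np.diff(P,axis=0),axis=1),np.degrees(np.arctan2(-d[0],d[1])))
# corners check: tray (lip top z .022 or so), rack top z .018
print("rack corner centre",mm(np.mean([ray(px(p),.018) for p in[(173,333),(676,432),(651,575),(146,476)]],0)))
print("tray corner centre",mm(np.mean([ray(px(p),.018) for p in[(72,24),(582,118),(561,251),(48,156)]],0)))
for s in(1,-1):
  for p,d in((pots[0],td),(pots[3],td),(rw[0],rd),(rw[3],rd)):
    for z in(.035,.2): 
      q=planner.ik([*p,z],quat(d,s)); print(s,None if q is None else np.round(q,2))
E
```

```text
[[668.7, 50.2], [656.2, -13.8], [643.2, -82.1], [633.0, -151.0]] [[0.5, -1.0], [-0.1, 1.9], [-1.1, 0.5], [0.7, -1.4]] [0.06522509 0.06955693 0.0696119 ] -10.118025279721133
[[489.0, -3.5], [476.5, -70.2], [463.5, -136.8], [451.0, -203.4]] [[-0.1, -0.2], [0.2, -0.1], [-0.2, 0.1], [0.1, 0.2]] [0.06783495 0.06792329 0.06779402] -10.804046050341416
rack corner centre [469.7, -104.5]
tray corner centre [649.3, -49.2]
1 [-0.53  0.78  0.6   1.69 -0.56  0.85  0.13]
1 [-0.58  0.58  0.66  1.6  -0.39  1.1   0.01]
1 [-0.22  0.75  0.58  1.74 -0.54  0.82  0.44]
1 [-0.4   0.6   0.84  1.66 -0.49  1.11  0.41]
1 [-0.42  0.51  0.44  2.13 -0.4   0.58  0.12]
1 [-0.66  0.24  0.69  2.04 -0.19  0.93 -0.05]
1 [-0.22  0.59  0.73  2.13 -0.65  0.65  0.77]
1 [-0.36  0.27  0.84  2.03 -0.25  0.94  0.43]
-1 [-0.02  0.72 -0.14  1.65  0.13  0.79  2.74]
-1 [-0.14  0.51  0.02  1.56 -0.01  1.06  2.85]
-1 [-0.6   1.19  1.33  1.76 -1.23  1.28 -2.25]
-1 [-0.61  0.88  1.34  1.67 -0.88  1.33 -2.43]
-1 [-0.04  0.48 -0.03  2.11  0.03  0.55  2.87]
-1 [ 0.94  0.58 -1.3   1.95  0.63  1.11  2.33]
-1 [-0.57  1.03  1.34  2.15 -1.2   1.11 -1.9 ]
-1 [-0.68  0.53  1.37  2.04 -0.6   1.07 -2.35]
```

Both rows fit the 68 mm pitch to within 2 mm, and the corner centres agree with the fits. Next I'll move the first pot, red, to the leftmost well.

```bash
cat >> h.py <<'E'
Z=.16
def transfer(i,j):
    p,w,qt,qr=pots[i],rw[j],quat(td),quat(rd)
    ctrl.move_ptp([*p,Z],qt); claw.set_gripper(1.0)
    ctrl.move_straight([*p,.035],qt,.15); claw.set_gripper(0.0)
    print("grip",i,read_gripper_width(),read_grip_force(),read_wrist_force(),read_tcp_pos())
    ctrl.move_straight([*p,Z],qt,.12); print("held",read_gripper_width(),read_grip_force())
    ctrl.move_straight([*w,Z],qr,.15)
    ctrl.move_straight([*w,.06],qr,.15); ctrl.move_straight([*w,.0315],qr,.03)
    print("set",read_wrist_force(),read_tcp_pos()); claw.set_gripper(1.0); ctrl.hold(.2)
    ctrl.move_straight([*w,Z],qr,.15); print("t",read_time_s())
E
python3 - <<'E'
from h import *
import cv2
ctrl.movej([0.1,0.58,0,1.6,0,1.1,0.1]); print(read_tcp_pos())
transfer(3,0)
ctrl.move_ptp([*pots[2],Z],quat(td))
cv2.imwrite("pics/side1.png",eyes.snapshot("side")[180:360,200:440,::-1].repeat(3,0).repeat(3,1))
cv2.imwrite("pics/wrist1.png",eyes.snapshot("wrist")[:,:,::-1])
print(read_joint_pos(),read_time_s())
E
```

```text
[ 0.62103195 -0.09453007  0.14445863]
grip 3 0.45167189513146566 30.000050961971283 [-0.20937453 -0.51601721  0.15271566] [ 0.63310182 -0.15099618  0.0350231 ]
held 0.4547334780660147 29.999832808971405
set [ 0.18225921 -0.09973958 -0.82406317] [ 0.48927881 -0.00326787  0.03162513]
t 12.075
[ 0.04302054  0.51738479  0.04177615  1.65968756 -0.02613467  0.96684281
 -0.08066469] 12.9
```

View pics/side1.png

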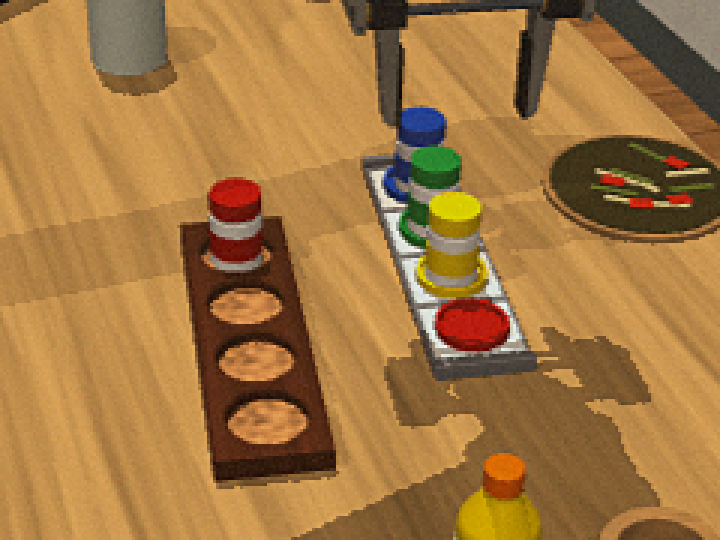

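View pics/wrist1.png

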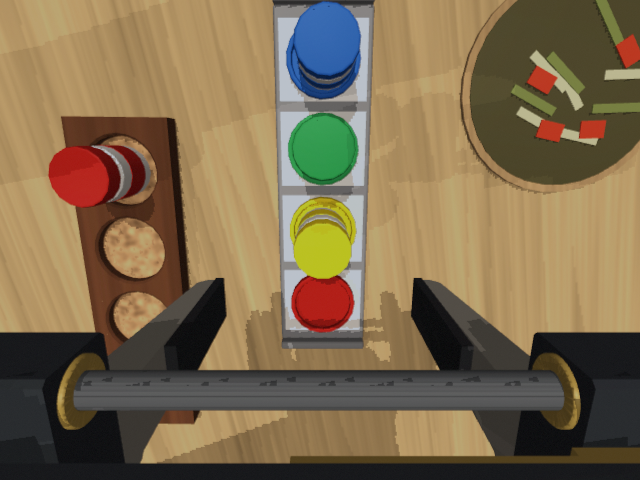

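Red stands upright in the leftmost well, and the wrist view shows the other pots undisturbed. Grip width was 41.8 mm, which is right for a 42 mm pot. I'll carry on with the other three.

```bash
python3 - <<'E'
from h import *
import cv2
transfer(2,1); transfer(1,2); transfer(0,3)
ctrl.move_ptp([.55,.25,.2],quat(td))
a=eyes.snapshot("top")[:,:,::-1]; cv2.imwrite("pics/top2.png",cv2.resize(a[165:330,255:455],None,fx=3.6,fy=3.6,interpolation=cv2.INTER_CUBIC))
cv2.imwrite("pics/side2.png",eyes.snapshot("side")[180:360,200:440,::-1].repeat(3,0).repeat(3,1))
print(read_time_s())
E
```

```text
grip 2 0.45363639698515457 30.000052750110626 [-0.18825021  0.66327233  0.71163888] [ 0.64329084 -0.08212722  0.03500605]
held 0.4484095449995027 29.999816715717316
set [ 0.18281435  0.2563321  -0.72138341] [ 0.47651005 -0.07006953  0.03161841]
t 21.6
grip 1 0.4509515235999692 30.000091195106506 [-0.07590689 -0.25737383 -0.01125154] [ 0.656219   -0.01380882  0.03498501]
held 0.45348167672705636 29.999833703041077
set [-0.44667758  0.08008645 -0.0872363 ] [ 0.46375125 -0.13688195  0.03161665]
t 31.2333
grip 0 0.4518029418900733 30.000023245811462 [ 0.22450813  0.0853061  -0.1531808 ] [0.66876082 0.05017461 0.03501361]
held 0.4533861850269979 29.999855160713196
set [-0.42553509  0.15505476 -0.75908891] [ 0.45102863 -0.20371591  0.03162476]
t 41.875
43.675
```

View pics/top2.png

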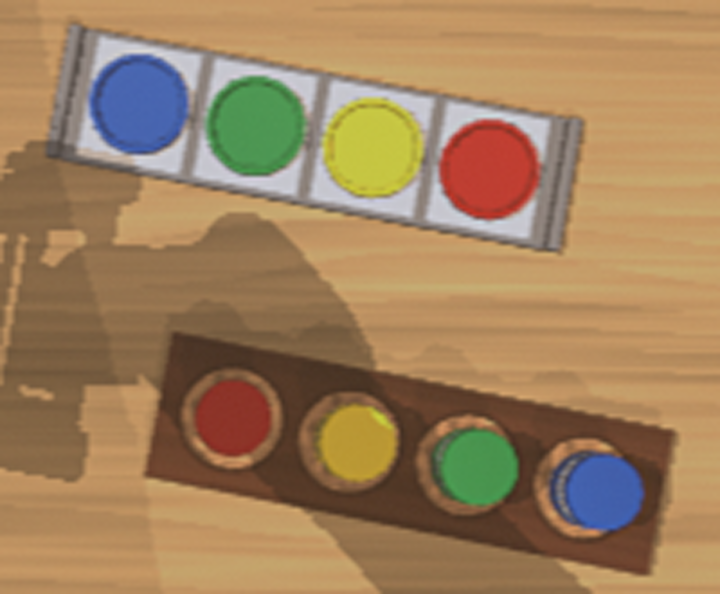

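View pics/side2.png

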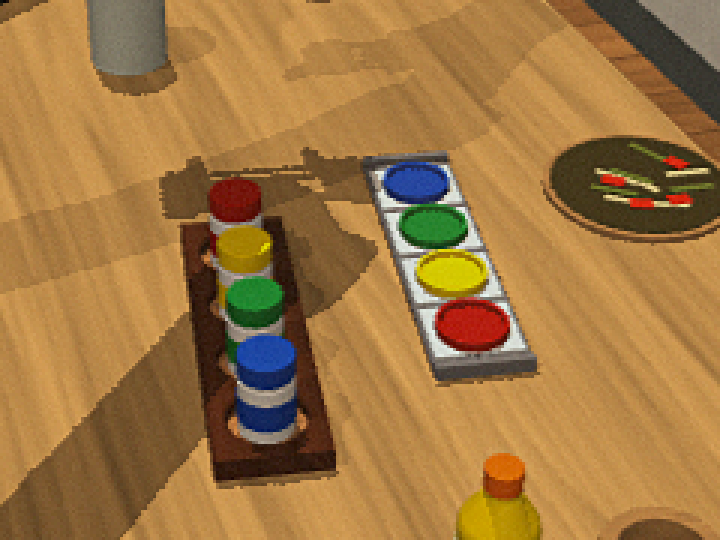

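From left to right the rack reads red, yellow, green, blue. All four are upright, with cap centres at crop pixels (233,417), (359,443), (479,467) and (603,492). I'll check their offsets from the well centres and hand in.

```bash
python3 - <<'E'
from h import *
P=np.array([ray(px(p),.074) for p in[(233,417),(359,443),(479,467),(603,492)]])
e=P-rw; print((e*1e3).round(1).tolist())
if np.abs(e).max()<.008: print(workorder.finish_job())
E
```

```text
[[0.4, 0.5], [-0.2, -0.7], [0.2, 1.3], [0.1, 1.3]]
the job is handed in; nothing more can be done
None
```

All four pots are in the rack in mirrored order (red, yellow, green, blue from the left), upright and within about 1.5 mm of their well centres by the top camera, and the job was handed in at about 44 s; the judge's verdict was not shown.

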